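# Unclamp a rejected relay board and drop it in the reject box

## Task

The relay board clamped in the red assembly frame has failed its test (red dot on the orange relay). Slide the frame's clamp rail back by its yellow grip until it is well clear of the board and leave it open, then lift the board out and drop it into the red reject box so that it lies inside, below the rim. Leave the good boards, the blue crate and everything else where they are, and do not shove the red box about.

Things in the scene. Friction and masses are not known exactly. Their poses are not given: they have to be found in the camera images.
- frame: fixed assembly frame, a red base 240 mm (its x) by 220 mm (its y) with a black pad between two aluminium side bars. Origin at the centre of its underside, on the table. Pad top is 35 mm up; a fixed aluminium stop bar with its inner face at y = +40 mm rises 8 mm above the pad. Grey end blocks on the stop bar reach 47 mm up; a black lock knob (fixed, not used here) sticks out 18 mm on the +y side.
- rail (a joint): position of the sliding clamp rail in m: 0 = fully closed (its lip covers 11 to 12 mm of the board's -y edge), growing to 0.05 = fully back. It slides straight towards the frame's -y, stays where left and takes about 5 to 8 N. The lip is 3 mm thick, 1.5 mm above the board; the lip is off the board from about 0.012. It starts closed, at 0 to 0.004.
- rail_grip (a point): centre of the top of the yellow grip block on the clamp rail, at the end of the rail nearest the robot (frame x = -85 mm). The block is 30 mm (frame x) by 16 mm (frame y), 26 mm tall; its top is 76.5 mm above the table, its foot on the rail at 50.5 mm. The point moves with the rail and its axes are the frame's.
- reject_board: the rejected relay board 80 x 70 x 4 mm (white) with an orange relay block at its centre, 29 mm along the board's x, 16 mm along its y and 28 mm tall (top 32 mm above the underside). A red dot 13 mm across marks the relay's top. It lies flat on the frame's pad against the stop bar, its y along the frame's y. Other parts on it are at most 14 mm above its underside and stay at least 24 mm from its centre in x. About 70 g. Origin at the centre of its underside.
- relay_top (a point): centre of the top of the orange relay on the rejected board, 32 mm above the board's underside; axes as the board's
- reject_box: loose red open box, 220 mm (x) by 170 mm (y), 90 mm tall, walls and floor 4 mm, about 0.7 kg. Origin at the centre of its underside. A small loose capacitor (18 mm across, 25 mm tall) stands in it near its +x wall; it does not matter if that is moved.
- good_crate: loose blue open box of the same size for good boards, with one good board in it; not to be used. Origin at the centre of its underside. The red and the blue box may stand in either order.
- good_board_1: good relay board 80 x 70 x 4 mm (white) with an orange relay block at its centre, 29 mm along the board's x, 16 mm along its y and 28 mm tall (top 32 mm above the underside), without a red dot, lying on the table, to be left alone. Origin at the centre of its underside.
- good_board_2: good relay board 80 x 70 x 4 mm (white) with an orange relay block at its centre, 29 mm along the board's x, 16 mm along its y and 28 mm tall (top 32 mm above the underside), without a red dot, lying on the table, to be left alone. Origin at the centre of its underside.
- good_board_3: good relay board 80 x 70 x 4 mm (white) with an orange relay block at its centre, 29 mm along the board's x, 16 mm along its y and 28 mm tall (top 32 mm above the underside), without a red dot, lying in the blue box, to be left alone. Origin at the centre of its underside.
- solder_reel: steel-grey solder reel standing upright, 54 mm across, 38 mm tall; origin at the centre of its underside; to be left alone
- screwdriver: screwdriver, 170 mm long, lying flat beyond the frame; origin near its middle; to be left alone
- flux_bottle: small amber bottle, 44 mm across, 100 mm tall; origin at the centre of its underside; to be left alone
- tip_tin: small open brass tin, 64 mm across, 35 mm tall; origin at the centre of its underside; to be left alone
There are look-alikes about, which are no part of the job. What is shaped like the reject_board but pink, purple or turquoise is not meant.

How it is judged:
On the way, in this order (a step that is already met when the one before it is completed fails the run):
1. the clamp rail is slid clear of the board while the board still lies in the frame (value of joint rail above 0.013 m and z of reject_board in the frame of frame below 0.045 m and distance of reject_board from where it was at the start of the episode below 0.04 m), for 0.2 s.
2. the board is lifted out of the frame (z of reject_board in the frame of frame above 0.065 m and value of joint rail above 0.013 m), for 0.1 s.
At the end, for the whole second after the job is handed in: The rejected board is at rest inside the red box (its origin within the walls and at most 75 mm above the box's underside), the box stands upright (tilt under 0.1 rad), and the clamp rail is still open by more than 13 mm (x of reject_board in the frame of reject_box between -0.104 and 0.104 m and y of reject_board in the frame of reject_box between -0.08 and 0.08 m and z of reject_board in the frame of reject_box between 0 and 0.075 m and linear speed of reject_board below 0.03 m/s and angle between reject_box's own z axis and vertical below 0.1 rad and value of joint rail above 0.013 m); the robot touches nothing.
It fails at once if a good board or a bystander is displaced by more than 30 mm (distance of any of good_board_1, good_board_2, good_board_3, solder_reel, screwdriver, flux_bottle, tip_tin from where it was at the start of the episode above 0.03 m).
It fails at once if the red or the blue box is shoved more than 40 mm (distance of any of reject_box, good_crate from where it was at the start of the episode above 0.04 m).
It also fails if it takes over 48 s, if anything falls off the work surface, if the arm or the gripper's body presses on something with over 40 N, if the wrist force passes 120 N, or if a joint passes its speed limit or range.

## Robot

A 6-joint arm with a two-finger parallel gripper is mounted at the origin on the work surface. World frame = base frame: x ahead of the robot, y to its left, z up, the work surface at z = 0. Lengths are in m, angles in rad, forces in N, time in s.
With the tool pointing down it reaches from about 0.35 to 0.775 m from the base axis. Payload 7.3 kg.
Tool frame: the origin (TCP) lies on the centre line of the jaws, within the pads' length; the fingertips stand 11 mm ahead of it and the grasp point (between the pads) lies 8 mm behind it; z points along the fingers, y is the direction in which the jaws open and shut (so a half turn about z gives the same grasp; the last joint's range is limited). The gripper opens to 92 mm and grips with 3 to 60 N. Pads are 19 mm wide; open, the fingers measure 130 mm over their backs; the gripper's body (75 mm by 190 mm) begins 47 mm behind the grasp point.
Start: joints at [1.085, 0.342, 1.524, -0, 1.275, -0.146], TCP at [0.175, 0.495, 0.238] pointing down, gripper open.
Joint ranges: [-2.53, 2.53], [-0.77, 2.02], [0.04, 2.7], [-1, 4.14], [0.28, 2.66], [-3.11, 3.11]. Speed limits (rad/s): [2.57, 2.57, 3.14, 3.14, 3.14, 3.14].

## Interface

Orientations are given as [roll, pitch, yaw] about the fixed x, y, z axes, in that order (R = Rz(yaw) Ry(pitch) Rx(roll)).
In Python, from cell import robot gives the robot as it stands.
- The arm moves only by the tool jog_arm, never from a script. Its argument "deltas" is one flat list of numbers, 6 for each row, row after row: the shift along the world's x, y, z in units of 0.1 m (1.0 is 0.1 m), then the turn, a rotation vector about the world's x, y, z in units of 90 degrees (1.0 is 90 degrees). A call has 1 to 5 rows; each row is the pose to reach, as a shift and turn from the pose commanded when the call began; what a row does not reach only later rows make up. A row lasts 1/12 s, in which the tool goes at most 41.7 mm and 7.16 degrees, less where a joint would pass 70% of its speed; a pose out of reach is approached as far as the arm can. A call with a number of a shift or a turn outside -1 to 1 is refused whole. A call with a gripper value outside its range is refused whole. "claw" is the opening, from 0 (shut) to 1 (fully open), set as the call begins (left out, the last holds). The fingers move at their own pace and stop on an object; "newtons" is the grip in N (left out, the last holds). Time passes only in rows, so rows that repeat a pose let the fingers close. It gives the time, the measured TCP pose, the force and the opening at its end, in the units of the state.
- robot.observe(): the state, without advancing time (a new reading comes with each control period).
- robot.read_camera(name): name is "scene" or "top" or "wrist"; returns the picture (384x512x3 uint8, red, green, blue); there is no depth.
- robot.camera_params(name): a dict with "fx", "fy", "cx", "cy" (pixels), "k1" (the pictures are not rectified: a ray, as slopes to the right and down, at radius r is drawn at 1 + k1 r^2 times it, then the intrinsics apply), "R" (3x3) and "t" (3): a world point X has camera coordinates R X + t. Camera axes: x right, y down, z forward; pixel columns grow to the right and rows downward; lengths in m; the calibration is good to about 2 mm. A picture is of the moment at which its call begins: read the wrist's pose just before it. camera_params takes no time and is no camera call; for the wrist camera it gives the pose at the moment of the call.
- robot.hand_in(): hands the job in, once; it reports no verdict.
The state is a dict: "time": time; "qpos": joint angles; "qvel": joint speeds; "joint_efforts": joint torques, N m; "tool_pos": TCP position; "tool_rot": TCP orientation; "contact_force": force on the tool from outside, world axes, zero at the start; "torque": the same for the moment, N m; "opening": finger opening in m.
Only numpy, scipy, OpenCV 4.12 (cv2) and the standard library are available. Lean on these libraries where they do the work, as an engineer would, in place of code of your own. Each camera call takes 0.05 s, during which the arm holds its last target. There are 200 camera calls.

## Working session

There is one attempt and no reset: what is moved stays moved. The work goes in short steps, Python scripts to look and compute and a tool call to move; the robot and the scene stay as the last step left them, time stands still between calls to the robot, and variables do not carry over. Pictures are saved under pics/ and viewed, about 8 in all and at most 12, crops included, and the job is handed in when it is done.

Besides the shell and the picture viewer there is one more tool, called after "Call:" as name(argument=value, ...), one argument or row to a line, values as JSON. jog_arm: Moves the arm, as the interface text tells. Its arguments: {"type":"object","properties":{"deltas":{"type":"array","items":{"type":"number"}},"claw":{"type":"number"},"newtons":{"type":"number"}},"required":["deltas"]}

```bash
mkdir -p pics; ls
cat > h.py <<'E'
import numpy as np, cv2
from cell import robot
def save(n,f):
    p=robot.camera_params(n); im=robot.read_camera(n); cv2.imwrite(f'pics/{f}.png',im[:,:,::-1]); np.save(f'pics/{f}.npy',{**p},allow_pickle=True); return im
def P(f): return np.load(f'pics/{f}.npy',allow_pickle=True).item()
def back(p,u,v,z):
    K=np.array([[p['fx'],0,p['cx']],[0,p['fy'],p['cy']],[0,0,1.]])
    d=cv2.undistortPoints(np.array([[[u,v]]],float),K,np.array([p['k1'],0,0,0.]))[0,0]
    R=np.array(p['R']);t=np.array(p['t']);C=-R.T@t; r=R.T@np.array([d[0],d[1],1]); return C+r*(z-C[2])/r[2]
def proj(p,X):
    c=np.array(p['R'])@np.array(X)+np.array(p['t']); x,y=c[:2]/c[2]; s=1+p['k1']*(x*x+y*y)
    return np.array([p['fx']*x*s+p['cx'],p['fy']*y*s+p['cy']])
E
python3 - <<'E'
from h import *
a=save('top','top0'); b=save('scene','scene0')
cv2.imwrite('pics/top0b.png',cv2.resize(a[:,:,::-1],(800,600),interpolation=cv2.INTER_CUBIC))
print(robot.observe()); p=P('top0'); print(p)
E
```

```text
pics
{'time': 0.1, 'qpos': array([ 1.08502150e+00,  3.42611251e-01,  1.52484993e+00, -2.23052829e-05,
        1.27539342e+00, -1.46004604e-01]), 'qvel': array([-0.00026551, -0.0005531 , -0.00230109,  0.00257422,  0.0007677 ,
       -0.00090537]), 'joint_efforts': array([ 4.25939315e-04, -4.32003593e+01, -2.44694102e+01,  7.17741321e-02,
        5.26349957e-02, -5.10360496e-05]), 'tool_pos': array([0.17480578, 0.49470908, 0.23716112]), 'tool_rot': array([-3.14034103e+00, -1.62491799e-04,  2.80182883e+00]), 'contact_force': array([0.16728232, 0.02237263, 0.00366183]), 'torque': array([ 0.00056904, -0.01456529,  0.00053613]), 'opening': 0.09175138505759545}
{'fx': 493.7289368664091, 'fy': 493.7289368664091, 'cx': 245.30006732765813, 'cy': 189.29815351001338, 'k1': -0.1280118603549215, 'R': array([[-0.01462051, -0.99980985, -0.01290385],
       [-0.99822434,  0.01534018, -0.05755739],
       [ 0.05774439,  0.01203942, -0.9982588 ]]), 't': array([-0.02371955,  0.53398761,  1.62176532])}
```

View pics/top0b.png

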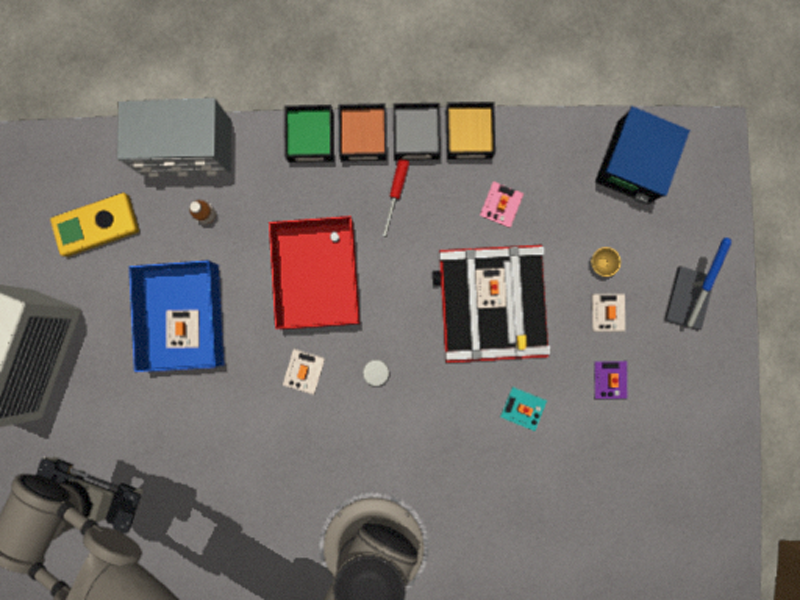

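View pics/scene0.png

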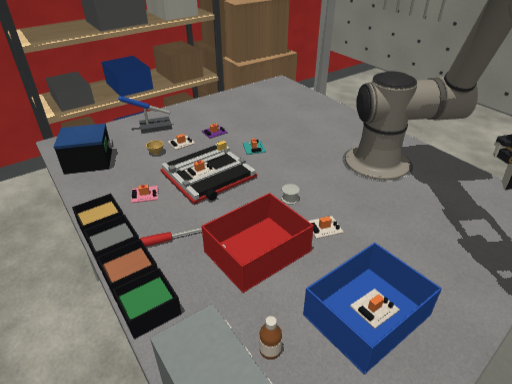

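The top view (800×600) shows:
- The frame is centred near (495,303), with its knob (+y) to the left.
- The yellow grip is at (521,342) and the rejected relay at (493,287).
- The red box is centred near (315,272), with the capacitor at its far right.
- The blue crate is further left.

Next I'll measure these.

Run:
```python
from h import *
p=P('top0'); im=cv2.imread('pics/top0.png'); hsv=cv2.cvtColor(im,cv2.COLOR_BGR2HSV)
S=.64
def blob(name,u,v,r,lo,hi,z):
    m=cv2.inRange(hsv,np.array(lo),np.array(hi)); u0,v0=int(u*S),int(v*S); k=np.zeros_like(m); k[v0-r:v0+r,u0-r:u0+r]=255; m&=k
    y,x=np.nonzero(m); 
    rect=cv2.minAreaRect(np.stack([x,y],1).astype(np.float32)); print(name,len(x),x.mean(),y.mean(),back(p,x.mean(),y.mean(),z).round(4), rect)
blob('grip',521,342,9,(20,120,100),(35,255,255),.0765)
blob('relay',493,287,10,(5,150,120),(18,255,255),.067)
blob('dot',493,287,10,(0,180,80),(4,255,255),.067)
c=lambda u,v,z: back(p,(u+.5)*S-.5,(v+.5)*S-.5,z).round(4)
print('frame corners (side bar ends)',c(441,249,.04),c(543,246,.04),c(549,356,.04),c(446,361,.04))
print('redbox rim',[c(*q,.09) for q in [(270,222),(352,217),(359,325),(276,329)]])
crop=im[145:240,270:360]; cv2.imwrite('pics/crop1.png',cv2.resize(crop,None,fx=6.3,fy=6.3,interpolation=cv2.INTER_CUBIC))
```

```text
grip 53 333.52830188679246 218.60377358490567 [ 0.4321 -0.3123  0.0765] ((333.5, 218.5), (9.0, 5.0), 90.0)
relay 32 315.84375 183.6875 [ 0.5452 -0.2594  0.067 ] ((316.0, 183.5), (7.0, 4.0), 90.0)
dot 6 316.1666666666667 183.16666666666666 [ 0.5468 -0.2605  0.067 ] ((316.25, 183.25001525878906), (2.1213202476501465, 1.4142134189605713), 45.0)
frame corners (side bar ends) [ 0.6292 -0.1539  0.04  ] [ 0.6325 -0.3691  0.04  ] [ 0.4014 -0.3757  0.04  ] [ 0.3948 -0.16    0.04  ]
redbox rim [array([0.6848, 0.1978, 0.09  ]), array([0.6919, 0.0294, 0.09  ]), array([0.4714, 0.0179, 0.09  ]), array([0.4657, 0.1866, 0.09  ])]
```

View pics/crop1.png

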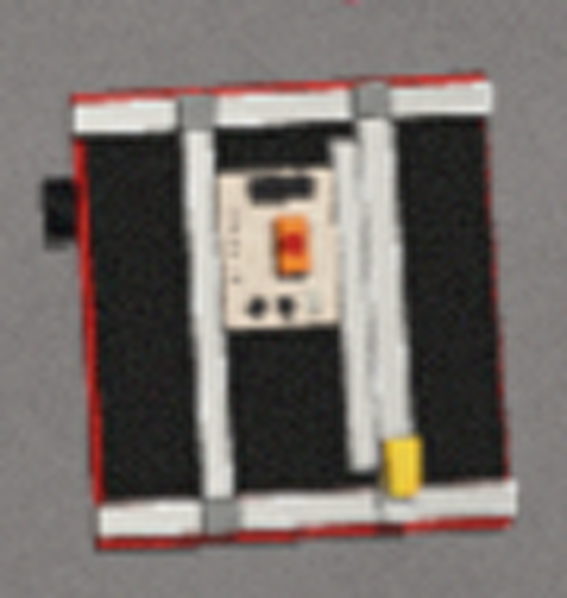

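The rail is closed, and the dotted relay has its long side along frame x. The measured values are:

| Item | Position (x, y) in m | Yaw in rad |
|---|---|---|
| Frame | – | ≈ 0.027 |
| Grip | (0.432, -0.312) | as frame |
| Relay | (0.546, -0.260) | as frame |
| Red box centre | (0.5785, 0.108) | ≈ 0.05 |

I'm moving over the grip with the jaws along frame y, which needs a turn of +0.367 rad.

Call:
jog_arm(
  deltas=[0.25, -0.25, 0, 0, 0, 0.025, 0.5, -0.5, 0, 0, 0, 0.05, 0.75, -0.75, 0, 0, 0, 0.075, 1, -1, 0, 0, 0, 0.1],
  claw=0.5,
)

```text
time: 0.43
tool_pos: [0.2755, 0.3938, 0.2374]
tool_rot: [-3.141, -0.0, 2.962]
contact_force: [1.2, 0.5, 0.7]
opening: 0.0692
```

Call:
jog_arm(
  deltas=[0.25, -0.25, 0, 0, 0, 0.025, 0.5, -0.5, 0, 0, 0, 0.05, 0.75, -0.75, 0, 0, 0, 0.075, 1, -1, 0, 0, 0, 0.1],
)

```text
time: 0.77
tool_pos: [0.3757, 0.2935, 0.2375]
tool_rot: [-3.141, -0.0, 3.118]
contact_force: [0.2, 0.4, -0.8]
opening: 0.0468
```

Call:
jog_arm(
  deltas=[0.14, -0.25, 0, 0, 0, 0.01, 0.28, -0.5, 0, 0, 0, 0.02, 0.42, -0.75, 0, 0, 0, 0.03, 0.57, -1, 0, 0, 0, 0.034],
)

```text
time: 1.1
tool_pos: [0.4322, 0.1936, 0.2374]
tool_rot: [3.142, -0.001, -3.113]
contact_force: [0.4, 0.4, 1.3]
opening: 0.046
```

Call:
jog_arm(
  deltas=[0, -0.25, 0, 0, 0, 0, 0, -0.5, 0, 0, 0, 0, 0, -0.75, 0, 0, 0, 0, 0, -1, 0, 0, 0, 0],
)

```text
time: 1.43
tool_pos: [0.4316, 0.0938, 0.2374]
tool_rot: [3.142, -0.001, -3.114]
contact_force: [0.4, 1.2, 0.0]
opening: 0.0461
```

Call:
jog_arm(
  deltas=[0, -0.25, 0, 0, 0, 0, 0, -0.5, 0, 0, 0, 0, 0, -0.75, 0, 0, 0, 0, 0, -1, 0, 0, 0, 0],
)

```text
time: 1.77
tool_pos: [0.4316, -0.0061, 0.2375]
tool_rot: [3.141, -0.001, -3.114]
contact_force: [0.4, -0.6, 0.5]
opening: 0.0461
```

Call:
jog_arm(
  deltas=[0, -0.25, 0, 0, 0, 0, 0, -0.5, 0, 0, 0, 0, 0, -0.75, 0, 0, 0, 0, 0, -1, 0, 0, 0, 0],
)

```text
time: 2.1
tool_pos: [0.4316, -0.1061, 0.2375]
tool_rot: [3.141, -0.001, -3.114]
contact_force: [0.9, -1.3, 0.2]
opening: 0.0459
```

Call:
jog_arm(
  deltas=[0, -0.25, 0, 0, 0, 0, 0, -0.5, 0, 0, 0, 0, 0, -0.75, 0, 0, 0, 0, 0, -1, 0, 0, 0, 0, 0, -1, 0, 0, 0, 0],
)

```text
time: 2.52
tool_pos: [0.4319, -0.2087, 0.2373]
tool_rot: [-3.14, -0.0, -3.117]
contact_force: [0.3, -0.3, -0.0]
opening: 0.0459
```

Call:
jog_arm(
  deltas=[0, -0.25, 0, 0, 0, 0, 0, -0.5, 0, 0, 0, 0, 0, -0.75, 0, 0, 0, 0, 0, -1, 0, 0, 0, 0, 0, -1, 0, 0, 0, 0],
)

```text
time: 2.93
tool_pos: [0.4317, -0.3082, 0.2371]
tool_rot: [-3.141, -0.0, -3.116]
contact_force: [-0.2, 0.1, -1.0]
opening: 0.0459
```

Run:
```python
from h import *
im=save('wrist','w1'); print(robot.observe()['tool_pos']); p=P('w1')
for X in [(.432,-.312,.0765),(.546,-.260,.067)]: print(proj(p,X))
```

```text
[ 0.43167689 -0.30609014  0.23702728]
[253.66582317 179.25930187]
[293.1633311  267.24392424]
```

View pics/w1.png

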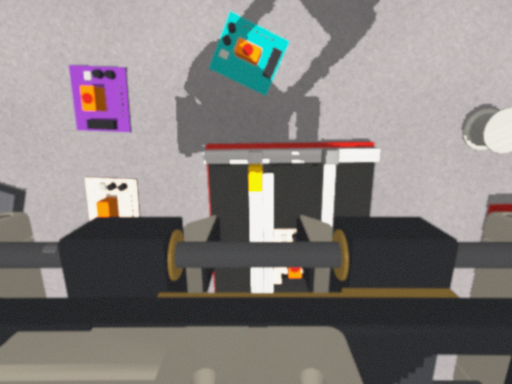

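The wrist view shows the yellow grip at about (256,178) and the dotted relay at about (294,271), both close to the predictions. I'll refine by segmentation.

Run:
```python
from h import *
p=P('w1'); im=cv2.imread('pics/w1.png'); hsv=cv2.cvtColor(im,cv2.COLOR_BGR2HSV)
m=cv2.inRange(hsv,(20,120,100),(35,255,255)); m[:150]=0;m[215:]=0;m[:,:230]=0;m[:,285:]=0
y,x=np.nonzero(m); print(len(x),x.min(),x.max(),y.min(),y.max())
for r in range(y.min(),y.max()+1,3): print(r,x[y==r].min(),x[y==r].max(), im[r,255])
for q in [(x.min()-.5,y.min()-.5),(x.max()+.5,y.min()-.5),(x.max()+.5,y.max()+.5),(x.min()-.5,y.max()+.5)]: print(back(p,*q,.0765).round(4))
for q in [(206,144),(375,143),(212,290),(374,205)]: print('red edge',back(p,*q,.03).round(4))
g=(.432,-.312)
print(robot.observe()['tool_pos'],[proj(p,(g[0]+a,g[1]+b,.0765)).round(1) for a in(-.015,.015) for b in (-.008,.008)])
print([ (c,back(p,c[0],c[1],.067).round(4)) for c in [(294,272)]])
```

```text
395 247 263 164 191
164 250 260 [ 59 122 151]
167 248 262 [ 10 138 176]
170 248 262 [ 10 151 193]
173 248 262 [ 10 234 246]
176 247 261 [ 10 244 247]
179 247 261 [ 10 244 247]
182 248 261 [ 10 244 247]
185 248 261 [ 10 244 247]
188 248 261 [ 10 243 247]
191 248 258 [135 243 247]
[ 0.4144 -0.3203  0.0765]
[ 0.4139 -0.3015  0.0765]
[ 0.4459 -0.3005  0.0765]
[ 0.4464 -0.3198  0.0765]
red edge [ 0.3988 -0.373   0.03  ]
red edge [ 0.3923 -0.1624  0.03  ]
red edge [ 0.6067 -0.3687  0.03  ]
red edge [ 0.473  -0.1531  0.03  ]
[ 0.43167689 -0.30609014  0.23702728] [array([246.7, 165.8]), array([261.2, 166.2]), array([246.3, 192. ]), array([260.4, 192.4])]
[((294, 272), array([ 0.5526, -0.2586,  0.067 ]))]
```

The grip is confirmed at (0.432, -0.311). Now I descend and close on it.

Call:
jog_arm(
  deltas=[0, -0.05, -0.25, 0, 0, 0, 0, -0.05, -0.5, 0, 0, 0, 0, -0.05, -0.75, 0, 0, 0, 0, -0.05, -1, 0, 0, 0, 0, -0.05, -1, 0, 0, 0],
)

```text
time: 3.4
tool_pos: [0.4299, -0.3065, 0.1334]
tool_rot: [3.134, -0.007, -3.113]
contact_force: [-1.5, 0.9, -0.2]
opening: 0.0458
```

Call:
jog_arm(
  deltas=[0, 0, -0.2, 0, 0, 0, 0, 0, -0.4, 0, 0, 0, 0, 0, -0.6, 0, 0, 0, 0, 0, -0.7, 0, 0, 0, 0, 0, -0.7, 0, 0, 0],
)

```text
time: 3.82
tool_pos: [0.4315, -0.3086, 0.0668]
tool_rot: [3.139, -0.002, -3.113]
contact_force: [-0.1, -0.2, 0.1]
opening: 0.046
```

Call:
jog_arm(
  deltas=[0, 0, 0, 0, 0, 0, 0, 0, 0, 0, 0, 0, 0, 0, 0, 0, 0, 0, 0, 0, 0, 0, 0, 0, 0, 0, 0, 0, 0, 0],
  claw=0,
  newtons=20,
)

```text
time: 4.23
tool_pos: [0.4323, -0.3104, 0.0685]
tool_rot: [-3.14, 0.001, -3.114]
contact_force: [-1.6, -5.4, 1.6]
opening: 0.0173
```

Call:
jog_arm(
  deltas=[0, -0.05, 0, 0, 0, 0, 0, -0.1, 0, 0, 0, 0, 0.005, -0.16, 0, 0, 0, 0, 0.005, -0.22, 0, 0, 0, 0, 0.005, -0.22, 0, 0, 0, 0],
)

```text
time: 4.65
tool_pos: [0.4331, -0.3327, 0.0685]
tool_rot: [-3.141, 0.001, -3.114]
contact_force: [0.8, 1.2, 4.5]
opening: 0.0158
```

Call:
jog_arm(
  deltas=[0, -0.05, 0, 0, 0, 0, 0, -0.1, 0, 0, 0, 0, 0.005, -0.14, 0, 0, 0, 0, 0.005, -0.18, 0, 0, 0, 0, 0.005, -0.18, 0, 0, 0, 0],
)

```text
time: 5.07
tool_pos: [0.4338, -0.3504, 0.0685]
tool_rot: [-3.141, 0.002, -3.114]
contact_force: [1.9, 2.6, 5.2]
opening: 0.0156
```

Call:
jog_arm(
  deltas=[0, 0, 0, 0, 0, 0, 0, 0, 0, 0, 0, 0, 0, 0, 0, 0, 0, 0, 0, 0, 0, 0, 0, 0],
  claw=0.4,
)

```text
time: 5.4
tool_pos: [0.4327, -0.3501, 0.0676]
tool_rot: [3.141, -0.0, -3.114]
contact_force: [-0.3, 0.9, 0.1]
opening: 0.0349
```

Call:
jog_arm(
  deltas=[0, 0, 0.25, 0, 0, 0, 0, 0, 0.5, 0, 0, 0, 0, 0, 0.75, 0, 0, 0, 0, 0, 1, 0, 0, 0],
)

```text
time: 5.73
tool_pos: [0.4327, -0.3499, 0.1686]
tool_rot: [3.141, -0.001, -3.114]
contact_force: [1.4, -0.4, -0.2]
opening: 0.0367
```

Run:
```python
from h import *
a=save('top','top1'); p=P('top1'); print(robot.observe()['tool_pos'])
cv2.imwrite('pics/crop2.png',cv2.resize(a[140:245,265:365,::-1],None,fx=5,fy=5,interpolation=cv2.INTER_CUBIC))
```

```text
[ 0.43445539 -0.35175862  0.17393173]
```

View pics/crop2.png

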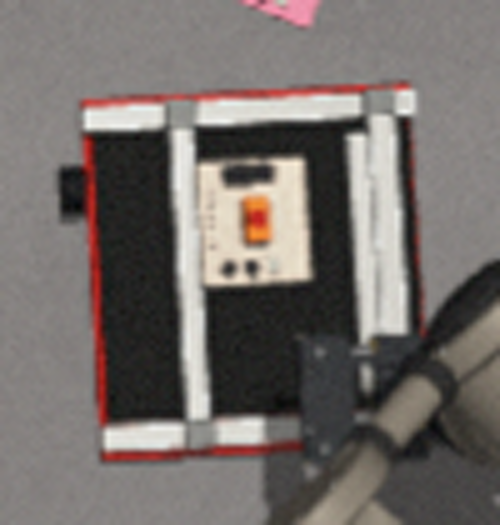

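The rail is now about 40 mm back and well clear, and the board hasn't moved. Its corners in the crop are about (198,160), (305,157), (312,281) and (206,288). I'll compute the relay centre from the board outline and from the orange blob.

Run:
```python
from h import *
p=P('top1'); im=cv2.imread('pics/top1.png'); hsv=cv2.cvtColor(im,cv2.COLOR_BGR2HSV)
c=[back(p,265+(u+.5)/5-.5,140+(v+.5)/5-.5,.039) for u,v in [(198,160),(305,157),(312,281),(206,288)]]
print(np.round(c,4),np.mean(c,0).round(4))
m=cv2.inRange(hsv,(0,150,110),(18,255,255)); m[:175]=0;m[192:]=0;m[:,:311]=0;m[:,322:]=0
y,x=np.nonzero(m);print(len(x),x.min(),x.max(),y.min(),y.max(),back(p,x.mean(),y.mean(),.06).round(4))
R=np.array(p['R']);print('cam',-R.T@p['t'])
for X in [(.546,-.260)]:
  for z in(.067,.039): print(z,[proj(p,(X[0]+a,X[1]+b,z)).round(1) for a in(-.0145,.0145) for b in (-.008,.008)])
```

```text
[[ 0.5873 -0.2258  0.039 ]
 [ 0.5882 -0.2962  0.039 ]
 [ 0.5068 -0.2988  0.039 ]
 [ 0.5033 -0.2292  0.039 ]] [ 0.5464 -0.2625  0.039 ]
38 314 318 180 187 [ 0.5459 -0.2605  0.06  ]
cam [ 0.43904478 -0.05143162  1.64937036]
0.067 [array([318.6, 187.9]), array([313.6, 188. ]), array([318.4, 178.9]), array([313.4, 179. ])]
0.039 [array([317.4, 188.4]), array([312.6, 188.5]), array([317.2, 179.6]), array([312.4, 179.6])]
```

Call:
jog_arm(
  deltas=[0.25, 0.22, 0, 0, 0, 0, 0.5, 0.44, 0, 0, 0, 0, 0.75, 0.66, 0, 0, 0, 0, 1, 0.89, 0, 0, 0, 0],
  claw=0.32,
)

```text
time: 6.12
tool_pos: [0.5337, -0.2603, 0.1676]
tool_rot: [-3.142, -0.0, -3.115]
contact_force: [0.8, -0.7, -0.6]
opening: 0.0297
```

Call:
jog_arm(
  deltas=[0.12, 0, 0, 0, 0, 0, 0.12, 0, -0.2, 0, 0, 0, 0.12, 0, -0.4, 0, 0, 0, 0.12, 0, -0.6, 0, 0, 0, 0.12, 0, -0.6, 0, 0, 0],
)

```text
time: 6.53
tool_pos: [0.5428, -0.2595, 0.1034]
tool_rot: [3.137, -0.007, -3.114]
contact_force: [-0.5, 0.3, -0.1]
opening: 0.0289
```

Call:
jog_arm(
  deltas=[0, 0, 0, 0, 0, 0, 0, 0, 0, 0, 0, 0, 0, 0, 0, 0, 0, 0],
)

```text
time: 6.78
tool_pos: [0.5457, -0.2616, 0.1092]
tool_rot: [-3.14, 0.002, -3.114]
contact_force: [-0.6, -0.1, 0.2]
opening: 0.0289
```

Run:
```python
from h import *
a=save('wrist','w2'); p=P('w2'); print(robot.observe()['tool_pos'],robot.observe()['opening'])
print(proj(p,(.546,-.261,.067)), back(p,256,192,.067))
```

```text
[ 0.54561126 -0.26154242  0.10924122] 0.029698234682654086
[257.35941306 215.61602872] [ 0.52859604 -0.26242818  0.067     ]
```

View pics/w2.png

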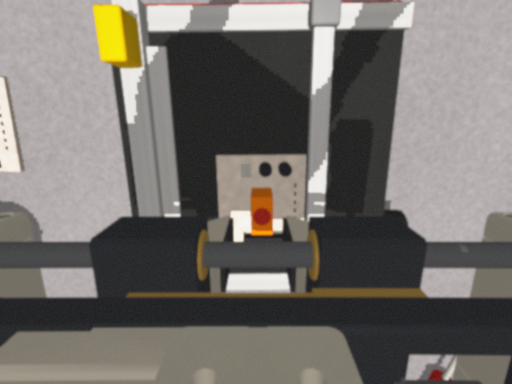

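The wrist view puts the dot at (262,216) against a predicted (257,216), so the relay is about 3 mm further towards +y. I'll correct for that, descend, grip and lift a little.

Call:
jog_arm(
  deltas=[0, 0.03, -0.13, 0, 0, 0, 0, 0.03, -0.26, 0, 0, 0, 0, 0.03, -0.4, 0, 0, 0, 0, 0.03, -0.52, 0, 0, 0, 0, 0.03, -0.52, 0, 0, 0],
)

```text
time: 7.25
tool_pos: [0.544, -0.2575, 0.054]
tool_rot: [3.14, -0.003, -3.114]
contact_force: [-0.3, -0.1, 0.4]
opening: 0.0294
```

Call:
jog_arm(
  deltas=[0, 0, 0, 0, 0, 0, 0, 0, 0, 0, 0, 0, 0, 0, 0, 0, 0, 0, 0, 0, 0, 0, 0, 0, 0, 0, 0, 0, 0, 0],
  claw=0,
  newtons=20,
)

```text
time: 7.67
tool_pos: [0.5456, -0.2584, 0.0568]
tool_rot: [-3.14, 0.002, -3.114]
contact_force: [0.2, -0.4, 4.6]
opening: 0.0158
```

Call:
jog_arm(
  deltas=[0, 0, 0.1, 0, 0, 0, 0, 0, 0.25, 0, 0, 0, 0, 0, 0.5, 0, 0, 0, 0, 0, 0.75, 0, 0, 0, 0, 0, 1, 0, 0, 0],
)

```text
time: 8.08
tool_pos: [0.5446, -0.2578, 0.1573]
tool_rot: [3.141, -0.001, -3.114]
contact_force: [0.0, -1.3, -1.0]
opening: 0.0155
```

Call:
jog_arm(
  deltas=[0, 0, 0.2, 0, 0, 0, 0, 0, 0.4, 0, 0, 0, 0, 0, 0.4, 0, 0, 0, 0, 0, 0.4, 0, 0, 0],
)

```text
time: 8.42
tool_pos: [0.5453, -0.2581, 0.197]
tool_rot: [-3.14, 0.002, -3.114]
contact_force: [-0.2, -0.9, -2.6]
opening: 0.0156
```

Run:
```python
from h import *
a=save('scene','s2'); o=robot.observe(); print(o['tool_pos'],o['opening'])
cv2.imwrite('pics/s2b.png',cv2.resize(a[60:260,100:360,::-1],None,fx=2.5,fy=2.5))
```

```text
[ 0.54464298 -0.25772928  0.19552766] 0.01584781676953685
```

View pics/s2b.png

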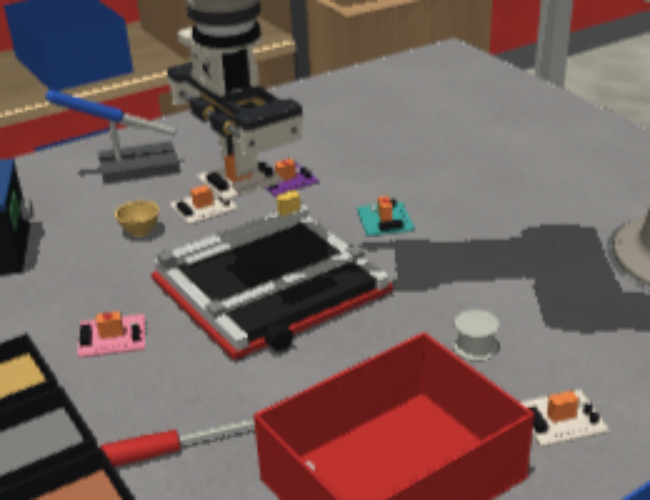

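The scene crop shows the board held under the gripper at about (240,175), the frame empty and the rail open. Now I carry it over the red box.

Call:
jog_arm(
  deltas=[0.05, 0.15, 0, 0, 0, 0, 0.1, 0.35, 0, 0, 0, 0, 0.15, 0.6, 0, 0, 0, 0, 0.18, 0.8, 0, 0, 0, 0, 0.18, 1, 0, 0, 0, 0],
)

```text
time: 8.88
tool_pos: [0.5625, -0.1566, 0.1937]
tool_rot: [3.14, -0.003, -3.114]
contact_force: [0.5, -0.3, -1.4]
opening: 0.016
```

Call:
jog_arm(
  deltas=[0, 0.2, 0, 0, 0, 0, 0, 0.4, 0, 0, 0, 0, 0, 0.6, 0, 0, 0, 0, 0, 0.8, 0, 0, 0, 0, 0, 1, 0, 0, 0, 0],
)

```text
time: 9.3
tool_pos: [0.5619, -0.0568, 0.1939]
tool_rot: [3.141, -0.003, -3.114]
contact_force: [0.2, -0.5, -0.2]
opening: 0.0159
```

Call:
jog_arm(
  deltas=[0, 0.2, 0, 0, 0, 0, 0, 0.4, 0, 0, 0, 0, 0, 0.6, 0, 0, 0, 0, 0, 0.8, 0, 0, 0, 0, 0, 1, 0, 0, 0, 0],
)

```text
time: 9.72
tool_pos: [0.5619, 0.043, 0.1939]
tool_rot: [3.141, -0.004, -3.114]
contact_force: [-0.0, 0.3, -1.4]
opening: 0.0158
```

Call:
jog_arm(
  deltas=[0, 0.2, 0, 0, 0, 0, 0, 0.4, 0, 0, 0, 0, 0, 0.55, 0, 0, 0, 0, 0, 0.65, 0, 0, 0, 0, 0, 0.65, 0, 0, 0, 0],
)

```text
time: 10.13
tool_pos: [0.5621, 0.1087, 0.1943]
tool_rot: [3.141, -0.003, -3.112]
contact_force: [0.4, -0.0, -0.4]
opening: 0.0156
```

Run:
```python
from h import *
a=save('top','t3'); o=robot.observe(); print(o['tool_pos'],o['opening'])
cv2.imwrite('pics/t3b.png',cv2.resize(a[120:250,60:360,::-1],None,fx=2.6,fy=2.6))
```

```text
[0.56237725 0.1074829  0.19462793] 0.015821001319840093
```

View pics/t3b.png

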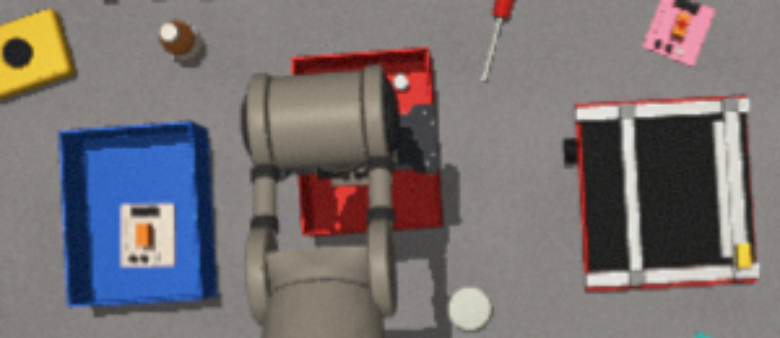

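The tool sits over the middle of the red box, and the frame is empty with its rail open. I'll lower the board inside the walls and release.

Call:
jog_arm(
  deltas=[0, 0, -0.2, 0, 0, 0, 0, 0, -0.4, 0, 0, 0, 0, 0, -0.6, 0, 0, 0, 0, 0, -0.8, 0, 0, 0, 0, 0, -0.95, 0, 0, 0],
)

```text
time: 10.6
tool_pos: [0.5621, 0.1056, 0.0987]
tool_rot: [-3.141, -0.002, -3.115]
contact_force: [0.1, -0.0, 0.4]
opening: 0.0158
```

Call:
jog_arm(
  deltas=[0, 0, -0.12, 0, 0, 0, 0, 0, -0.25, 0, 0, 0, 0, 0, -0.4, 0, 0, 0, 0, 0, -0.4, 0, 0, 0, 0, 0, -0.4, 0, 0, 0],
)

```text
time: 11.02
tool_pos: [0.5624, 0.106, 0.06]
tool_rot: [-3.141, -0.002, -3.115]
contact_force: [0.0, 0.4, -0.9]
opening: 0.016
```

Call:
jog_arm(
  deltas=[0, 0, 0, 0, 0, 0, 0, 0, 0, 0, 0, 0, 0, 0, 0, 0, 0, 0, 0, 0, 0, 0, 0, 0, 0, 0, 0, 0, 0, 0],
  claw=0.4,
)

```text
time: 11.43
tool_pos: [0.5632, 0.107, 0.0613]
tool_rot: [3.141, 0.001, -3.114]
contact_force: [0.5, 0.3, 0.3]
opening: 0.0364
```

Call:
jog_arm(
  deltas=[0, 0, 0.2, 0, 0, 0, 0, 0, 0.4, 0, 0, 0, 0, 0, 0.6, 0, 0, 0, 0, 0, 0.8, 0, 0, 0, 0, 0, 1, 0, 0, 0],
)

```text
time: 11.85
tool_pos: [0.5628, 0.1071, 0.1619]
tool_rot: [3.142, 0.0, -3.114]
contact_force: [0.5, 0.0, 0.2]
opening: 0.0365
```

Call:
jog_arm(
  deltas=[0, 0, 0.2, 0, 0, 0, -0.2, 0, 0.4, 0, 0, 0, -0.4, 0, 0.6, 0, 0, 0, -0.6, 0, 0.8, 0, 0, 0, -0.8, 0, 0.8, 0, 0, 0],
)

```text
time: 12.27
tool_pos: [0.4838, 0.1072, 0.2447]
tool_rot: [3.141, 0.007, -3.114]
contact_force: [0.6, 0.4, -0.0]
opening: 0.0366
```

Call:
jog_arm(
  deltas=[-0.2, 0, 0, 0, 0, 0, -0.4, 0, 0, 0, 0, 0, -0.6, 0, 0, 0, 0, 0, -0.6, 0, 0, 0, 0, 0, -0.6, 0, 0, 0, 0, 0],
)

```text
time: 12.68
tool_pos: [0.4227, 0.1071, 0.2414]
tool_rot: [3.142, 0.002, -3.113]
contact_force: [1.1, -0.7, -0.1]
opening: 0.0366
```

Run:
```python
from h import *
a=save('top','t4'); b=save('scene','s4'); o=robot.observe(); print(o['time'],o['tool_pos'],o['opening'])
x=cv2.resize(a[110:260,60:420,::-1],(792,330)); y=cv2.resize(b[150:384,180:470,::-1],(322,260))
v=np.zeros((590,792,3),np.uint8); v[:330]=x; v[330:,:322]=y; cv2.imwrite('pics/t4b.png',v)
```

```text
12.7833 [0.42382624 0.10703444 0.24115011] 0.037070098622601175
```

View pics/t4b.png

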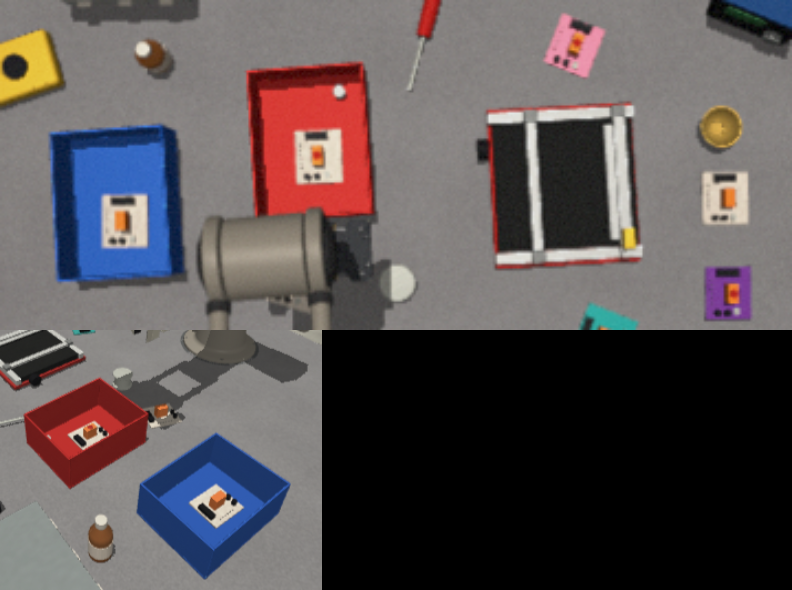

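The board with the red dot lies flat in the red box at about (318,156). The rail is open, everything else is in place and the tool is clear, so I'm handing in.

```bash
python3 -c "
from cell import robot
print(robot.hand_in())"
```

```text
the job is handed in; nothing more can be done
None
```

The rejected board is in the red box, lying flat on its floor, and I handed the job in at about 12.8 s of the 48 s allowed. The hand-in reports no verdict.

- **Rail:** I slid it back about 40 mm by the yellow grip and left it open. I estimated that distance from the tool travel and the pictures, not from a reading of the joint.
- **Board:** I gripped it by the relay, lifted it straight out and released it inside the box, with its underside roughly 40 mm above the table.
- **Last pictures (top and scene):** The red box stands upright with the board well inside its walls. The rail is still open. The good boards, blue crate and bystanders look unmoved, and the tool is clear of everything. The robot partly hid the area in front of the red box in the top view. I compared positions by eye and did not re-measure them.
- **Disagreement:** The wrist and top cameras differed by about 3 mm on the relay's sideways position. I followed the wrist camera, and the grasp closed at 15.8 mm on the 16 mm relay.

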